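# Clamp a flat cell three clicks and hold for the reading

### The job

Stand the loose flat battery cell upright in the clamp fixture, lengthwise between the two jaws, and let go of it. Then take the lever by its knob and pull it round exactly three clicks, feeling each as the pawl snaps over a tooth: fully over the third, never over the fourth. Finish while still holding the knob there with the cell clamped, as the lever springs back when let go; leave the round cell, the brass weight and the mouse alone.

Things in the scene. Friction and masses are not known exactly. Their poses are not given: they have to be found in the camera images.
- fixture: Clamp fixture fixed to the bench: blue base plate 140 (x) x 325 (y) x 20 mm, centred at y = +7.5 mm. Origin in its underside; x away from the robot at yaw 0, y towards the fixed jaw (steel, 44 mm wide, face at y = +135 mm), z up. The lever's vertical pivot axis is at x = 0, y = -80 mm; the lever swings above the toothed quadrant and a grey gear block (top 40 mm above the bench).
- seat (a point): Where the centre of the cell's underside goes: on the base plate's top, 20 mm above the bench, midway between the open jaws; axes as the fixture's. Jaws 90 mm apart along y, 44 mm wide along x, tops 44 mm above this point; open on both sides in x.
- pad: Moving jaw, steel plate 44 x 12 x 40 mm, slides along the fixture's +y, geared to the lever (35 mm per rad) through a 400 N/m spring: it shoves the cell against the fixed jaw, then presses harder with each click (4 to 10 N at three clicks). Origin and axes coincide with the fixture's at rest; its face is at y = +45 mm in its own frame.
- cell: Flat battery cell, aluminium, 28 mm (x) x 72 mm (y) x 46 mm high, with two brass terminals 4 mm high on top at y = +-22 mm; about 0.22 kg. Origin at the centre of its underside, z up. Starts standing upright on the bench. Its 72 mm length goes along the fixture's y, either way round; it can be gripped from above across its 28 mm.
- knob: Upright black cylindrical knob on the end of the lever, diameter 20 mm, 60 mm high, free to spin on its own axis. Origin at the centre of its foot, 67 mm above the bench, 125 mm from the pivot axis, on the steel lever arm (18 mm wide); z up.
- lever (a joint): Lever angle, rad: 0 at rest (arm at -2.356 rad from the fixture's x axis), growing counter-clockwise from above, stop at 1.4. A spring (4 N at the knob at rest, 7 N at three clicks, plus up to 3 N of clamping) always returns it; the pawl never locks. A tooth adds 2.5 to 5 N at the knob from 0.08 rad before its crest, most at 0.04 before, nothing at the crest, then helps for 0.08 rad.
- quadrant: Toothed steel disc, radius 51 mm, under the lever, centred on the pivot, origin 40 mm above the bench. Fixed, but set up to 0.08 rad either way each time. Its 4 small teeth (clicks) have their crests where the lever arm stands 0.26, 0.56, 0.86 and 1.16 rad counter-clockwise of this body's x axis; x lies along the resting arm to within that setting.
- round_cell: Upright round battery, diameter 33 mm, 60 mm high, origin at the centre of its underside. Bystander.
- weight: Brass calibration weight with a grip on top, diameter 48 mm, 60 mm high, origin at the centre of its underside. Bystander.
- mouse: Black computer mouse, 100 x 60 x 31 mm, origin at the centre of its underside. Bystander.
- lever_end (a point): Point on the lever arm at the centre of the knob's foot, 67 mm above the bench, 125 mm from the pivot; moves with the lever: x points outward along the arm, y is the way it moves when the lever is pulled, z up.

How it is judged:
By the outcome, as a careful person would: the job done as asked, in the order asked, and still so for the second after the job is handed in, while the arm keeps its last pose, push and grip.
It also fails if it takes over 72 s, if anything falls off the work surface, if the arm or the gripper's body presses on something with over 40 N, if the wrist force passes 120 N, or if a joint passes its speed limit or range.

### The arm

A 6-joint arm with a two-finger parallel gripper is mounted at the origin on the work surface. World frame = base frame: x ahead of the robot, y to its left, z up, the work surface at z = 0. Lengths are in m, angles in rad, forces in N, time in s.
With the tool pointing down it reaches from about 0.275 to 0.975 m from the base axis. Payload 8.4 kg.
Tool frame: the origin (TCP) lies between the finger pads; the fingertips stand 8 mm ahead of it and the grasp point (between the pads) lies 11 mm behind it; z points along the fingers, y is the line along which they close (so a half turn about z gives the same grasp; the last joint's range is limited). The gripper opens to 92 mm and grips with 3 to 60 N. Pads are 20 mm wide; open, the fingers measure 128 mm over their backs; the gripper's body (75 mm by 189 mm) begins 69 mm behind the grasp point.
Start: joints at [-1.132, 0.353, 1.633, -0, 1.155, -0.002], TCP at [0.267, -0.565, 0.223] pointing down, gripper open.
Joint ranges: [-2.63, 2.63], [-0.92, 2.1], [0.06, 2.66], [-1.3, 4.44], [0, 2.69], [-3.02, 3.02]. Speed limits (rad/s): [2.22, 2.22, 2.79, 3.14, 3.14, 3.14].

### API

Orientations are given as a unit quaternion [x, y, z, w].
In Python, from station import bot gives the robot as it stands. The module is installed in compiled form; this text tells all that it offers.
- The arm moves only by the tool play_rows, never from a script. Its argument "commands" is a list of rows, each an object of numbers: "gripper": the closure in counts, from 0 (fully open) to 255 (shut); "tx", "ty", "tz": the shift along the tool's x, y, z in m; "wx", "wy", "wz": the turn, a rotation vector about the tool's x, y, z in degrees. In form: [{"gripper": .., "tx": .., "ty": .., "tz": .., "wx": .., "wy": .., "wz": ..}, ...]. A call has 1 to 8 rows; each row shifts and turns the commanded pose from where the row before left it, along the tool's axes as they then stand; what a row does not reach is not made up. A row lasts 1/8 s, in which the tool goes at most 62.5 mm and 10.7 degrees, less where a joint would pass 70% of its speed; a pose out of reach is approached as far as the arm can. A call with a gripper value outside its range is refused whole. The fingers move at their own pace and stop on an object; "squeeze" is the grip in N (left out, the last holds). Time passes only in rows, so rows that do not move let the fingers close. It gives the time, the measured TCP pose, the force, the opening and the grip force at its end, in the units of the state.
- bot.observe(): the state, without advancing time (a new reading comes with each control period).
- bot.snapshot(name): name is "scene" or "top" or "wrist"; returns the picture (420x560x3 uint8, blue, green, red); there is no depth.
- bot.camera_model(name): a dict with "camera_matrix" (3x3 intrinsics, pixels), "k1" (the pictures are not rectified: a ray, as slopes to the right and down, at radius r is drawn at 1 + k1 r^2 times it, then the intrinsics apply), "position" and "orientation" of the camera in the world. Camera axes: x right, y down, z forward; pixel columns grow to the right and rows downward; lengths in m; the calibration is good to about 2 mm. A picture is of the moment at which its call begins: read the wrist's pose just before it. camera_model takes no time and is no camera call; for the wrist camera it gives the pose at the moment of the call.
- bot.job_done(): hands the job in; it is judged then, once.
The state is a dict: "time_s": time; "joint_pos": joint angles; "qd": joint speeds; "joint_efforts": joint torques, N m; "position": TCP position; "tcp_rot": TCP orientation; "wrist_force": force on the tool from outside, world axes, zero at the start; "torque": the same for the moment, N m; "grip_width": opening from 0.0 (shut) to 1.0 (fully open); "grip_force": force on a finger pad.
Only numpy, scipy, OpenCV 4.12 (cv2) and the standard library are available. Lean on these libraries where they do the work, as an engineer would, in place of code of your own. Each camera call takes 0.05 s, during which the arm holds its last target. There are 200 camera calls.

## Working session

There is one attempt and no reset: what is moved stays moved. The work goes in short steps, Python scripts to look and compute and a tool call to move; the robot and the scene stay as the last step left them, time stands still between calls to the robot, and variables do not carry over. Pictures are saved under pics/ and viewed, at most 10 in all, crops included, and the job is handed in when it is done.

Besides the shell and the picture viewer there is one more tool, called after "Call:" as name([rows], argument=value, ...), one row to a line, values as JSON. play_rows: Moves the arm, as the interface text tells. Its arguments: {"type":"object","properties":{"commands":{"type":"array","items":{"type":"object","properties":{"gripper":{"type":"number"},"tx":{"type":"number"},"ty":{"type":"number"},"tz":{"type":"number"},"wx":{"type":"number"},"wy":{"type":"number"},"wz":{"type":"number"}}}},"squeeze":{"type":"number"}},"required":["commands"]}

```bash
mkdir -p pics
cat > h.py <<'E'
import numpy as np, cv2
from scipy.spatial.transform import Rotation as R
from station import bot
def ray(m,u,v):
    K=np.array(m["camera_matrix"]);d=np.array([(u-K[0,2])/K[0,0],(v-K[1,2])/K[1,1]])
    s=d.copy()
    for _ in range(20): s=d/(1+m["k1"]*(s@s))
    return np.array(m["position"]),R.from_quat(m["orientation"]).apply([*s,1])
def at(m,u,v,z):
    p,d=ray(m,u,v); return p+d*(z-p[2])/d[2]
def proj(m,P):
    K=np.array(m["camera_matrix"]);q=R.from_quat(m["orientation"]).inv().apply(np.atleast_2d(P)-m["position"])
    s=q[:,:2]/q[:,2:]; s=s*(1+m["k1"]*(s**2).sum(1,keepdims=True))
    return s*[K[0,0],K[1,1]]+[K[0,2],K[1,2]]
E
python3 - <<'E'
from h import *
import json
a=bot.snapshot("top");b=bot.snapshot("scene")
cv2.imwrite("pics/top.png",cv2.resize(a,(800,600),interpolation=cv2.INTER_CUBIC));cv2.imwrite("pics/scene.png",b)
for n in("top","scene"):print(n,bot.camera_model(n))
print(bot.observe())
E
```

```text
top {'camera_matrix': array([[417.04408566,   0.        , 280.5842567 ],
       [  0.        , 417.04408566, 208.57563179],
       [  0.        ,   0.        ,   1.        ]]), 'k1': -0.04796194847760437, 'position': array([ 0.482963  , -0.06467749,  1.00700553]), 'orientation': array([-0.70013441,  0.7109691 , -0.0376147 ,  0.05403593])}
scene {'camera_matrix': array([[482.76312927,   0.        , 270.15170643],
       [  0.        , 482.76312927, 205.38083444],
       [  0.        ,   0.        ,   1.        ]]), 'k1': -0.16665710783520593, 'position': array([1.10149113, 0.26662848, 1.02048072]), 'orientation': array([ 0.46932942,  0.836772  , -0.24741486, -0.13538245])}
{'time_s': 0.1, 'joint_pos': array([-1.13238595e+00,  3.53573017e-01,  1.63407222e+00,  2.49192756e-05,
        1.15523813e+00, -2.40112889e-03]), 'qd': array([ 9.12850382e-05, -6.45832200e-04, -1.12759025e-03, -6.27904011e-04,
        3.17408994e-04,  3.31811871e-04]), 'joint_efforts': array([-3.35215882e-04, -5.94903696e+01, -3.34929407e+01,  6.97833393e-02,
        1.84452842e-02, -4.40035353e-05]), 'position': array([ 0.26648282, -0.56483506,  0.22193711]), 'tcp_rot': array([ 9.75809720e-01,  2.18620618e-01, -1.28453548e-04, -6.32550085e-04]), 'wrist_force': array([-0.80853507, -0.70680375, -0.37006373]), 'torque': array([-0.0012138 , -0.04564898, -0.01411009]), 'grip_force': 0.0, 'grip_width': 0.9995445866165246}
```

View pics/top.png

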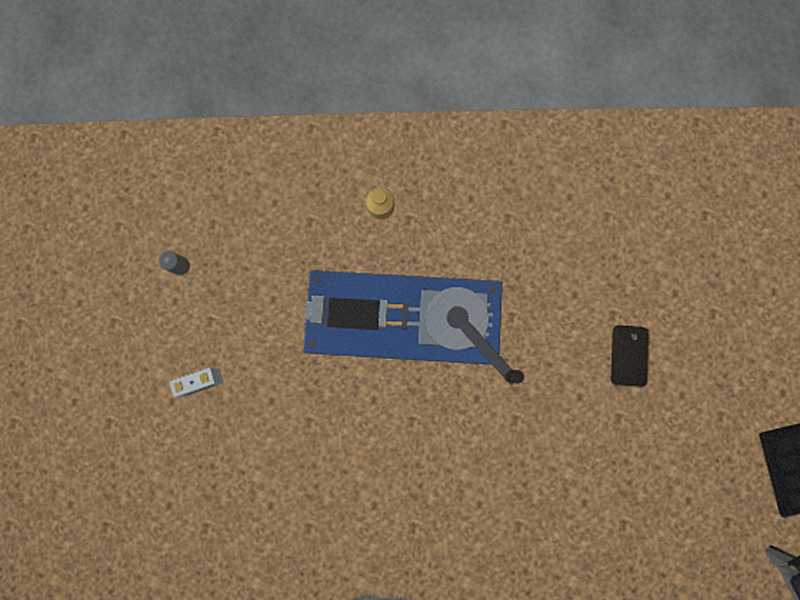

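View pics/scene.png

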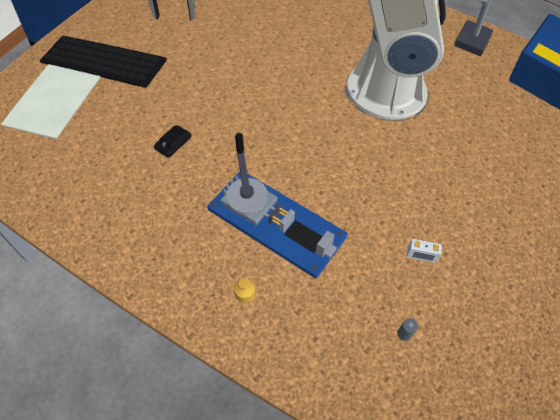

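The top view shows the fixture's plate corners at about (310,270), (502,281), (498,364) and (305,352). The cell terminals are at (178,386) and (205,378), the knob at (515,376), the weight at (380,201), the round cell at (170,261) and the mouse at (630,355).

Run:
```python
from h import *
m=bot.camera_model("top");f=.7
c=[at(m,u*f,v*f,.02)[:2] for u,v in((310,270),(502,281),(498,364),(305,352))]
c=np.array(c);print(c.round(4))
y=(c[0]+c[3]-c[1]-c[2])/2;x=(c[0]+c[1]-c[2]-c[3])/2
print(np.linalg.norm(y),np.linalg.norm(x),np.arctan2(-y[0],y[1]),np.arctan2(x[1],x[0]))
a=np.arctan2(-y[0],y[1]);ey=np.array([-np.sin(a),np.cos(a)]);ex=np.array([np.cos(a),np.sin(a)])
o=c.mean(0)-.0075*ey;print("orig",o,"seat",o+.09*ey,"pivot",o-.08*ey)
t=[at(m,u*f,v*f,.05)[:2] for u,v in((178,386),(205,378))];print("cell",np.mean(t,0),t, np.arctan2(*(t[0]-t[1])[::-1]))
print("knob top",at(m,515*f,376*f,.127))
an=-2.356+a;print(o-.08*ey+.125*np.array([np.cos(an),np.sin(an)]))
```

```text
[[ 0.6622  0.1103]
 [ 0.6377 -0.2122]
 [ 0.4997 -0.2008]
 [ 0.5241  0.1178]]
0.3215289123568446 0.1383087788526478 -0.07608607406340022 -0.0686343474707713
orig [ 0.58034365 -0.05372586] seat [0.58718479 0.03601375] pivot [ 0.57426264 -0.13349441]
cell [0.4767922 0.2969334] [array([0.47057162, 0.31902908]), array([0.48301278, 0.27483771])] 1.8452226165635421
knob top [ 0.48005766 -0.21033923  0.127     ]
[ 0.47942721 -0.21492685]
```

Call:
play_rows([
  {"wz":-10.05},
  {"wz":-10.05},
  {"wz":-10.05},
  {"wz":-10.05},
  {"wz":-10.05},
  {"wz":-10.05},
  {"wz":-10.05},
  {"wz":-10.05},
])

```text
schema error: expected keys gripper, tx, ty, tz, wx, wy, wz
```

Call:
play_rows([
  {"tx":0.0483,"ty":0.0272},
  {"tx":0.0483,"ty":0.0272},
  {"tx":0.0483,"ty":0.0272},
  {"tx":0.0483,"ty":0.0272},
  {"tx":0.0483,"ty":0.0272},
  {"tx":0.0483,"ty":0.0272},
  {"tx":0.0483,"ty":0.0272},
  {"tx":0.0483,"ty":0.0272},
])

```text
schema error: expected keys gripper, tx, ty, tz, wx, wy, wz
```

Call:
play_rows([
  {"tx":0.0483,"ty":0.0272},
  {"tx":0.0483,"ty":0.0272},
  {"tx":0.0483,"ty":0.0272},
  {"tx":0.0483,"ty":0.0272},
  {"tx":0.0483,"ty":0.0272},
  {"tx":0.0483,"ty":0.0272},
  {"tx":0.0483,"ty":0.0272},
  {"tx":0.0483,"ty":0.0272},
])

```text
schema error: expected keys gripper, tx, ty, tz, wx, wy, wz
```

Run:
```python
from h import *
o=bot.observe();m=bot.camera_model("wrist");a=bot.snapshot("wrist")
cv2.imwrite("pics/w1.png",a);print(o["time_s"],o["position"],o["tcp_rot"],m)
x=R.from_quat(o["tcp_rot"]).as_matrix();print(x)
```

```text
0.1 [ 0.26648282 -0.56483506  0.22193711] [ 9.75809720e-01  2.18620618e-01 -1.28453548e-04 -6.32550085e-04] {'camera_matrix': array([[290.49540465,   0.        , 279.52538604],
       [  0.        , 290.49540465, 209.17861142],
       [  0.        ,   0.        ,   1.        ]]), 'k1': -0.030668182326668274, 'position': array([ 0.33372518, -0.53418023,  0.3830567 ]), 'orientation': array([ 0.83699978, -0.53061019, -0.07205157,  0.11266218])}
[[ 9.04410018e-01  4.26664084e-01 -5.27269423e-04]
 [ 4.26664409e-01 -9.04409251e-01  1.17833185e-03]
 [ 2.58845384e-05 -1.29066223e-03 -9.99999167e-01]]
```

View pics/w1.png

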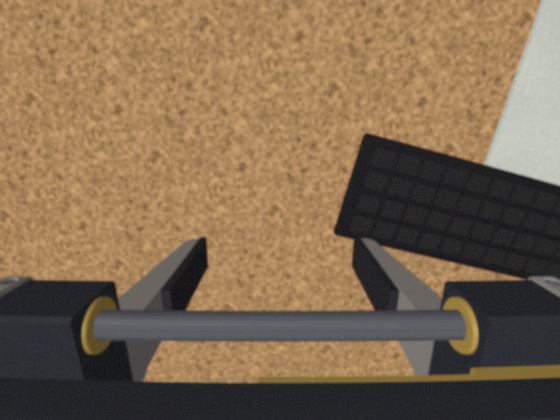

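The rows need every key, so nothing moved. This picture only shows the start view: the keyboard, with the fingers at (190,260) and (370,260).

Call:
play_rows([
  {"gripper":0,"tx":0,"ty":0,"tz":0,"wx":0,"wy":0,"wz":-10.05},
  {"gripper":0,"tx":0,"ty":0,"tz":0,"wx":0,"wy":0,"wz":-10.05},
  {"gripper":0,"tx":0,"ty":0,"tz":0,"wx":0,"wy":0,"wz":-10.05},
  {"gripper":0,"tx":0,"ty":0,"tz":0,"wx":0,"wy":0,"wz":-10.05},
  {"gripper":0,"tx":0,"ty":0,"tz":0,"wx":0,"wy":0,"wz":-10.05},
  {"gripper":0,"tx":0,"ty":0,"tz":0,"wx":0,"wy":0,"wz":-10.05},
  {"gripper":0,"tx":0,"ty":0,"tz":0,"wx":0,"wy":0,"wz":-10.05},
  {"gripper":0,"tx":0,"ty":0,"tz":0,"wx":0,"wy":0,"wz":-10.05},
])

```text
time_s: 1.15
position: [0.2666, -0.5651, 0.2223]
tcp_rot: [0.602, 0.799, 0.0, -0.0]
wrist_force: [1.1, 0.7, -1.5]
grip_width: 0.997
grip_force: 0.0
```

Call:
play_rows([
  {"gripper":0,"tx":0.0483,"ty":0.0272,"tz":0,"wx":0,"wy":0,"wz":0},
  {"gripper":0,"tx":0.0483,"ty":0.0272,"tz":0,"wx":0,"wy":0,"wz":0},
  {"gripper":0,"tx":0.0483,"ty":0.0272,"tz":0,"wx":0,"wy":0,"wz":0},
  {"gripper":0,"tx":0.0483,"ty":0.0272,"tz":0,"wx":0,"wy":0,"wz":0},
  {"gripper":0,"tx":0.0483,"ty":0.0272,"tz":0,"wx":0,"wy":0,"wz":0},
  {"gripper":0,"tx":0.0483,"ty":0.0272,"tz":0,"wx":0,"wy":0,"wz":0},
  {"gripper":0,"tx":0.0483,"ty":0.0272,"tz":0,"wx":0,"wy":0,"wz":0},
  {"gripper":0,"tx":0.0483,"ty":0.0272,"tz":0,"wx":0,"wy":0,"wz":0},
])

```text
time_s: 2.15
position: [0.372, -0.1328, 0.2227]
tcp_rot: [0.604, 0.797, 0.0, 0.0]
wrist_force: [1.0, -1.1, 0.0]
grip_width: 1.003
grip_force: 0.0
```

Call:
play_rows([
  {"gripper":0,"tx":0.0483,"ty":0.0272,"tz":0,"wx":0,"wy":0,"wz":0},
  {"gripper":0,"tx":0.0483,"ty":0.0272,"tz":0,"wx":0,"wy":0,"wz":0},
  {"gripper":0,"tx":0.0483,"ty":0.0272,"tz":0,"wx":0,"wy":0,"wz":0},
  {"gripper":0,"tx":0.0483,"ty":0.0272,"tz":0,"wx":0,"wy":0,"wz":0},
  {"gripper":0,"tx":0.0483,"ty":0.0272,"tz":0,"wx":0,"wy":0,"wz":0},
  {"gripper":0,"tx":0.0483,"ty":0.0272,"tz":0,"wx":0,"wy":0,"wz":0},
  {"gripper":0,"tx":0.0483,"ty":0.0272,"tz":0,"wx":0,"wy":0,"wz":0},
  {"gripper":0,"tx":0.0,"ty":0.0272,"tz":0,"wx":0,"wy":0,"wz":0},
])

```text
time_s: 3.15
position: [0.4899, 0.2531, 0.2223]
tcp_rot: [0.603, 0.798, 0.0, -0.0]
wrist_force: [-0.3, -0.0, 0.7]
grip_width: 0.999
grip_force: 0.0
```

Run:
```python
from h import *
o=bot.observe();m=bot.camera_model("wrist");a=bot.snapshot("wrist")
cv2.imwrite("pics/w2.png",a);print(o["time_s"],o["position"],o["joint_pos"]);np.save("m2.npy",m,allow_pickle=True)
x=R.from_quat(o["tcp_rot"]).as_matrix();print(x)
```

```text
3.15 [0.48988701 0.25311124 0.22232937] [4.73743599e-01 2.39389436e-01 1.79214947e+00 7.58057491e-04
 1.11016486e+00 1.96336326e-01]
[[-2.73538700e-01  9.61860911e-01 -4.08570137e-04]
 [ 9.61860782e-01  2.73538898e-01  5.53620506e-04]
 [ 6.44265749e-04 -2.41550959e-04 -9.99999763e-01]]
```

View pics/w2.png

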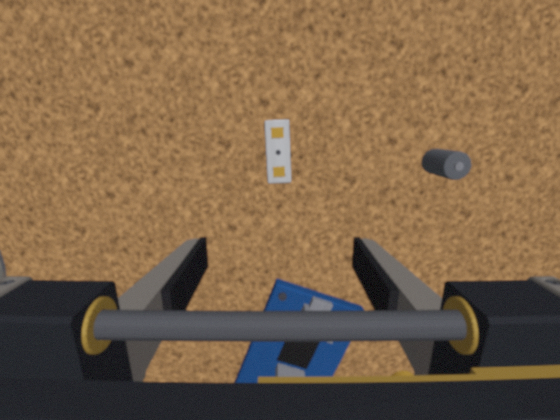

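The wrist view shows the cell with its terminals at (277.5,132) and (279,171.5). The round cell is off to the right at (455,163) and the fixture is below.

```bash
cat > goto.py <<'E'
from h import *
def delta(tx,ty,ang):
    "tool-axis shift (m) and wz (deg) to put TCP at tx,ty with tool y at angle ang"
    o=bot.observe();M=R.from_quat(o["tcp_rot"]).as_matrix();d=np.array([tx,ty,0])-[*o["position"][:2],0]
    cur=np.arctan2(M[1,1],M[0,1]);print("shift tool x,y",(M.T@d)[:2].round(4),"wz",np.degrees(cur-ang).round(2),"pos",o["position"].round(4),"t",o["time_s"])
E
python3 - <<'E'
from goto import *
m=np.load("m2.npy",allow_pickle=True).item()
a=at(m,277.5,132,.05);b=at(m,279.2,171.5,.05);c=(a+b)/2;d=a-b
an=np.arctan2(d[1],d[0])-np.pi/2;print(c,an,np.linalg.norm(d))
delta(c[0],c[1],an)
E
```

```text
[0.47458331 0.29984832 0.05      ] 0.31954000148146133 0.0440816775868589
shift tool x,y [ 0.0504 -0.0051] wz -2.48 pos [0.4933 0.2527 0.2225] t 3.2
```

Call:
play_rows([
  {"gripper":0,"tx":0.0252,"ty":-0.0025,"tz":0,"wx":0,"wy":0,"wz":-2.1},
  {"gripper":0,"tx":0.0252,"ty":-0.0016,"tz":0.02,"wx":0,"wy":0,"wz":0},
  {"gripper":0,"tx":0,"ty":0,"tz":0.05,"wx":0,"wy":0,"wz":0},
  {"gripper":0,"tx":0,"ty":0,"tz":0.05,"wx":0,"wy":0,"wz":0},
  {"gripper":0,"tx":0,"ty":0,"tz":0.04,"wx":0,"wy":0,"wz":0},
  {"gripper":0,"tx":0,"ty":0,"tz":0.025,"wx":0,"wy":0,"wz":0},
  {"gripper":0,"tx":0,"ty":0,"tz":0.013,"wx":0,"wy":0,"wz":0},
  {"gripper":0,"tx":0,"ty":0,"tz":0,"wx":0,"wy":0,"wz":0},
])

```text
time_s: 4.2
position: [0.4714, 0.2965, 0.0242]
tcp_rot: [0.59, 0.808, -0.001, -0.0]
wrist_force: [0.2, 0.4, 0.2]
grip_width: 0.998
grip_force: 0.0
```

Call:
play_rows([
  {"gripper":130,"tx":0,"ty":0,"tz":0,"wx":0,"wy":0,"wz":0},
  {"gripper":255,"tx":0,"ty":0,"tz":0,"wx":0,"wy":0,"wz":0},
  {"gripper":255,"tx":0,"ty":0,"tz":0,"wx":0,"wy":0,"wz":0},
  {"gripper":255,"tx":0,"ty":0,"tz":0,"wx":0,"wy":0,"wz":0},
  {"gripper":255,"tx":0,"ty":0,"tz":0,"wx":0,"wy":0,"wz":0},
  {"gripper":255,"tx":0,"ty":0,"tz":0,"wx":0,"wy":0,"wz":0},
], squeeze=20)

```text
time_s: 4.95
position: [0.4718, 0.2969, 0.0246]
tcp_rot: [0.589, 0.808, 0.0, 0.0]
wrist_force: [-0.1, 0.2, 0.4]
grip_width: 0.372
grip_force: 0.2
```

Call:
play_rows([
  {"gripper":255,"tx":0,"ty":0,"tz":0,"wx":0,"wy":0,"wz":0},
  {"gripper":255,"tx":0,"ty":0,"tz":0,"wx":0,"wy":0,"wz":0},
  {"gripper":255,"tx":0,"ty":0,"tz":0,"wx":0,"wy":0,"wz":0},
  {"gripper":255,"tx":0,"ty":0,"tz":-0.01,"wx":0,"wy":0,"wz":0},
  {"gripper":255,"tx":0,"ty":0,"tz":-0.04,"wx":0,"wy":0,"wz":0},
  {"gripper":255,"tx":0,"ty":0,"tz":-0.05,"wx":0,"wy":0,"wz":7.5},
  {"gripper":255,"tx":0,"ty":0,"tz":-0.05,"wx":0,"wy":0,"wz":7.5},
  {"gripper":255,"tx":0,"ty":0,"tz":-0.05,"wx":0,"wy":0,"wz":7.5},
])

```text
time_s: 5.95
position: [0.4711, 0.2965, 0.2266]
tcp_rot: [0.737, 0.676, -0.0, -0.0]
wrist_force: [0.6, -0.4, -1.8]
grip_width: 0.306
grip_force: 20.0
```

Run:
```python
from goto import *
delta(.585,-.02,-.074); print(bot.observe()["grip_width"]*92,bot.observe()["grip_force"])
```

```text
shift tool x,y [-0.3054  0.141 ] wz -0.75 pos [0.4711 0.2965 0.2266] t 5.95
28.158973905953527 19.993355870246887
```

Call:
play_rows([
  {"gripper":255,"tx":-0.051,"ty":0.0235,"tz":0,"wx":0,"wy":0,"wz":0},
  {"gripper":255,"tx":-0.051,"ty":0.0235,"tz":0,"wx":0,"wy":0,"wz":0},
  {"gripper":255,"tx":-0.051,"ty":0.0235,"tz":0,"wx":0,"wy":0,"wz":0},
  {"gripper":255,"tx":-0.051,"ty":0.0235,"tz":0,"wx":0,"wy":0,"wz":0},
  {"gripper":255,"tx":-0.051,"ty":0.0235,"tz":0,"wx":0,"wy":0,"wz":0},
  {"gripper":255,"tx":-0.051,"ty":0.0235,"tz":0,"wx":0,"wy":0,"wz":0},
  {"gripper":255,"tx":0,"ty":0,"tz":0,"wx":0,"wy":0,"wz":0},
  {"gripper":255,"tx":0,"ty":0,"tz":0,"wx":0,"wy":0,"wz":0},
])

```text
time_s: 6.95
position: [0.5863, -0.0194, 0.2246]
tcp_rot: [0.736, 0.677, -0.0, -0.001]
wrist_force: [-0.5, 0.1, -2.3]
grip_width: 0.304
grip_force: 20.0
```

Run:
```python
from goto import *
delta(.587,.036,-.074)
m=bot.camera_model("wrist");a=bot.snapshot("wrist");np.save("m3.npy",m,allow_pickle=True)
cv2.imwrite("pics/w3.png",cv2.resize(a,(800,600),interpolation=cv2.INTER_CUBIC))
```

```text
shift tool x,y [ 0.0553 -0.0039] wz -0.56 pos [ 0.5863 -0.0194  0.2246] t 6.95
```

View pics/w3.png

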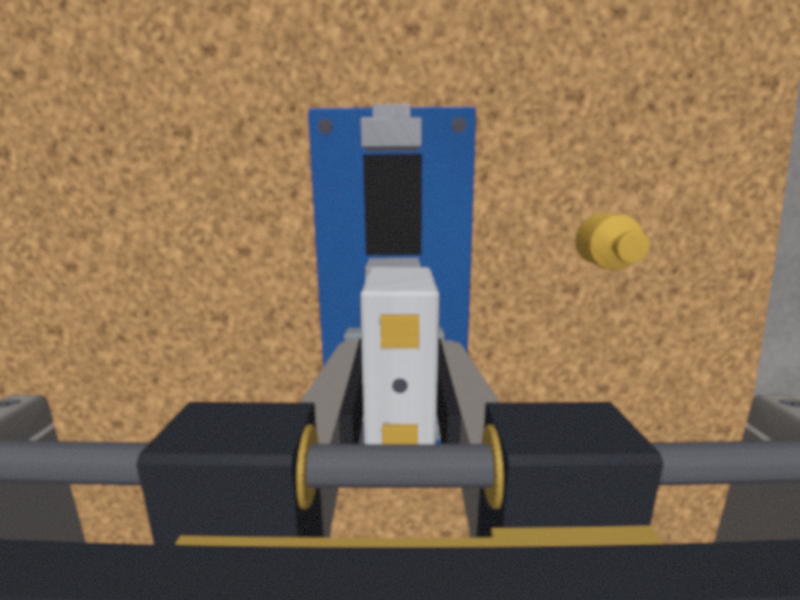

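The held cell shows its centre dot at (400,385) and a terminal at (400,331). The plate's far corners are at (309,109) and (475,107), the fixed jaw's top front edge runs from (361,146) to (421,146), and the seat mat spans (364,154) to (422,255).

Run:
```python
from goto import *
m=np.load("m3.npy",allow_pickle=True).item();f=.7
g=lambda u,v,z:at(m,u*f,v*f,z)[:2]
c0,c1=g(309,109,.02),g(475,107,.02);x=c1-c0;a1=np.arctan2(x[1],x[0]);print("plate w",np.linalg.norm(x),"yaw",a1)
j0,j1=g(361,146,.064),g(421,146,.064);print("jaw w",np.linalg.norm(j1-j0),np.arctan2(*(j1-j0)[::-1]))
a=-.07;ey=np.array([-np.sin(a),np.cos(a)])
print("seat from plate",(c0+c1)/2-.08*ey,"from jaw",(j0+j1)/2-.045*ey)
q=[g(364,154,.02),g(422,154,.02),g(364,255,.02),g(422,255,.02)];print("mat",np.mean(q,0), np.linalg.norm(q[0]-q[2]),q)
e=g(319,300,.02)-g(309.5,112,.02);print("left edge yaw",np.arctan2(e[0],-e[1]))
z=bot.observe()["position"][2];print("cell centre",g(400,385,z+.0214),"term",g(400,331,z+.0254))
```

```text
plate w 0.13566220361506653 yaw -0.07332180289249589
jaw w 0.043982527756507205 -0.08441036765395052
seat from plate [0.58550463 0.03565344] from jaw [0.58515087 0.0372303 ]
mat [0.5850998 0.0370289] 0.08534583985898565 [array([0.56464932, 0.08156516]), array([0.61302191, 0.07747927]), array([ 0.55568648, -0.00330875]), array([ 0.60704148, -0.00762007])]
left edge yaw -0.08371709819642381
cell centre [ 0.58654    -0.01743133] term [0.58842711 0.00515275]
```

Call:
play_rows([
  {"gripper":255,"tx":0.0271,"ty":-0.0028,"tz":0,"wx":0,"wy":0,"wz":0},
  {"gripper":255,"tx":0.0271,"ty":-0.0028,"tz":0,"wx":0,"wy":0,"wz":0},
  {"gripper":255,"tx":0,"ty":0,"tz":0.04,"wx":0,"wy":0,"wz":0},
  {"gripper":255,"tx":0,"ty":0,"tz":0.04,"wx":0,"wy":0,"wz":0},
  {"gripper":255,"tx":0,"ty":0,"tz":0.02,"wx":0,"wy":0,"wz":0},
  {"gripper":255,"tx":0,"ty":0,"tz":0,"wx":0,"wy":0,"wz":0},
  {"gripper":255,"tx":0,"ty":0,"tz":0,"wx":0,"wy":0,"wz":0},
])

```text
time_s: 7.88
position: [0.5863, 0.0357, 0.1257]
tcp_rot: [0.735, 0.678, 0.001, 0.0]
wrist_force: [1.0, 0.3, -1.9]
grip_width: 0.304
grip_force: 20.0
```

Run:
```python
from goto import *
delta(.5855,.037,-.08)
m=bot.camera_model("wrist");a=bot.snapshot("wrist")
cv2.imwrite("pics/w4.png",cv2.resize(a,(800,600),interpolation=cv2.INTER_CUBIC))
```

```text
shift tool x,y [ 0.0013 -0.0009] wz -0.1 pos [0.5863 0.0357 0.1257] t 7.875
```

View pics/w4.png

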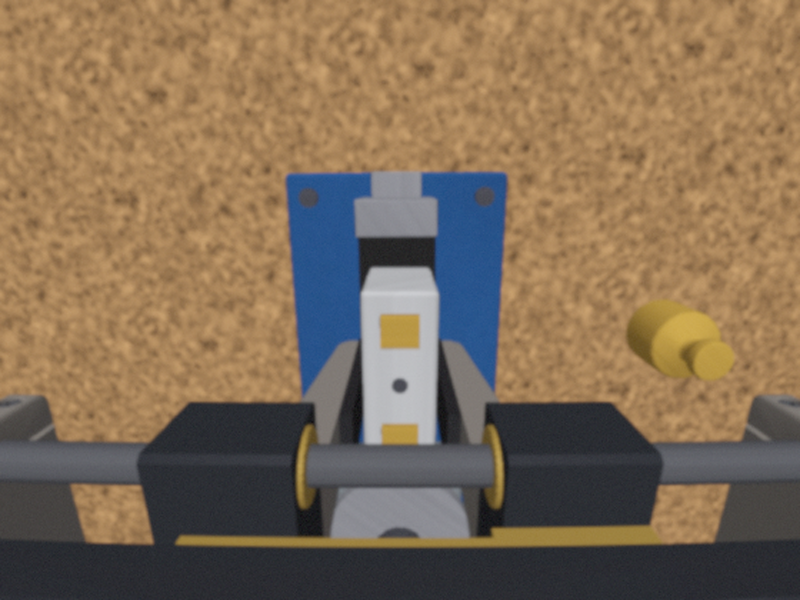

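The cell is in line with the jaws: jaw centre at column 396, cell at 400. I'm lowering it.

Call:
play_rows([
  {"gripper":255,"tx":0.0003,"ty":-0.0005,"tz":0.03,"wx":0,"wy":0,"wz":0},
  {"gripper":255,"tx":0,"ty":0,"tz":0.025,"wx":0,"wy":0,"wz":0},
  {"gripper":255,"tx":0,"ty":0,"tz":0.015,"wx":0,"wy":0,"wz":0},
  {"gripper":255,"tx":0,"ty":0,"tz":0.007,"wx":0,"wy":0,"wz":0},
  {"gripper":255,"tx":0,"ty":0,"tz":0.002,"wx":0,"wy":0,"wz":0},
  {"gripper":255,"tx":0,"ty":0,"tz":0.001,"wx":0,"wy":0,"wz":0},
  {"gripper":255,"tx":0,"ty":0,"tz":0,"wx":0,"wy":0,"wz":0},
  {"gripper":255,"tx":0,"ty":0,"tz":0,"wx":0,"wy":0,"wz":0},
])

```text
time_s: 8.93
position: [0.5857, 0.0351, 0.045]
tcp_rot: [0.736, 0.677, 0.0, 0.0]
wrist_force: [0.2, -0.0, -1.5]
grip_width: 0.305
grip_force: 20.0
```

Call:
play_rows([
  {"gripper":255,"tx":0,"ty":0,"tz":0.0005,"wx":0,"wy":0,"wz":0},
  {"gripper":255,"tx":0,"ty":0,"tz":0,"wx":0,"wy":0,"wz":0},
  {"gripper":255,"tx":0,"ty":0,"tz":0,"wx":0,"wy":0,"wz":0},
])

```text
time_s: 9.3
position: [0.5857, 0.0351, 0.0446]
tcp_rot: [0.736, 0.677, 0.0, 0.0]
wrist_force: [-2.6, 0.0, 6.4]
grip_width: 0.303
grip_force: 20.0
```

Contact at 6 N, so the cell is seated. I'll release it and retreat upward.

Call:
play_rows([
  {"gripper":130,"tx":0,"ty":0,"tz":0,"wx":0,"wy":0,"wz":0},
  {"gripper":90,"tx":0,"ty":0,"tz":0,"wx":0,"wy":0,"wz":0},
  {"gripper":60,"tx":0,"ty":0,"tz":0,"wx":0,"wy":0,"wz":0},
  {"gripper":60,"tx":0,"ty":0,"tz":0,"wx":0,"wy":0,"wz":0},
  {"gripper":60,"tx":0,"ty":0,"tz":-0.02,"wx":0,"wy":0,"wz":0},
  {"gripper":60,"tx":0,"ty":0,"tz":-0.05,"wx":0,"wy":0,"wz":0},
  {"gripper":60,"tx":0,"ty":0,"tz":-0.06,"wx":0,"wy":0,"wz":0},
  {"gripper":60,"tx":0,"ty":0,"tz":-0.06,"wx":0,"wy":0,"wz":0},
])

```text
time_s: 10.3
position: [0.5851, 0.0351, 0.2358]
tcp_rot: [0.736, 0.677, -0.0, -0.0]
wrist_force: [0.8, 0.8, 0.2]
grip_width: 0.765
grip_force: 0.0
```

Run:
```python
from goto import *
# estimated pivot & knob
a=-.08;s=np.array([.5855,.037]);ey=np.array([-np.sin(a),np.cos(a)]);p=s-.17*ey
an=a-2.356;print("pivot",p,"knob",p+.125*np.array([np.cos(an),np.sin(an)]))
delta(.478,-.212,-.08); print(bot.observe()["grip_width"])
a=bot.snapshot("top");m=bot.camera_model("top");np.save("mt.npy",m,allow_pickle=True)
c=a[130:310,190:430];cv2.imwrite("pics/t2.png",cv2.resize(c,(800,600),interpolation=cv2.INTER_CUBIC))
```

```text
pivot [ 0.5719145  -0.13245629] knob [ 0.47676108 -0.21351693]
shift tool x,y [-0.2551 -0.0863] wz -0.16 pos [0.5851 0.0351 0.2358] t 10.3
0.7646967150083006
```

View pics/t2.png

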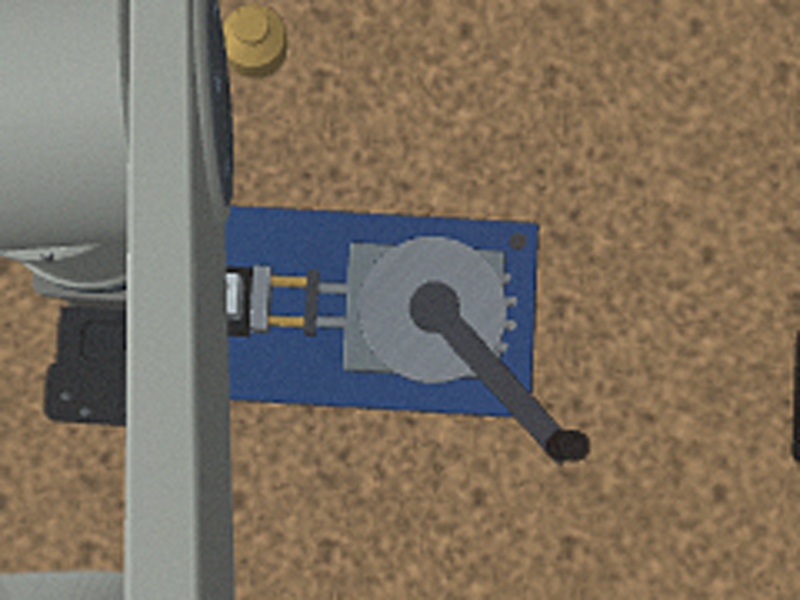

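The cell stands free by the moving jaw at (237,295). The knob top is at about (576,443), the pivot hub at (435,307), and the quadrant teeth are at (505,278), (513,301), (513,325) and (504,347).

Run:
```python
from goto import *
m=np.load("mt.npy",allow_pickle=True).item()
g=lambda u,v,z:at(m,190+u*.3,130+v*.3,z)[:2]
k=g(574,443,.127);print("knob",k)
for z in(.067,.073,.08):print("hub",z,g(435,307,z))
d=g(433,309,.043);print("disc",d)
p=np.array([.572,-.1325])
for P in (p,d):
  for z in(.04,.045):
    print([round(float(np.arctan2(*(g(u,v,z)-P)[::-1])),3) for u,v in((504,347),(513,325),(513,301),(505,278))],[round(float(np.hypot(*(g(u,v,z)-P))),3) for u,v in((504,347),(513,325),(513,301),(505,278))])
print(np.arctan2(*(k-p)[::-1]),np.linalg.norm(k-p))
```

```text
knob [ 0.48062221 -0.21390932]
hub 0.067 [ 0.57341616 -0.13344401]
hub 0.073 [ 0.57283881 -0.13300508]
hub 0.08 [ 0.57216522 -0.13249299]
disc [ 0.57435245 -0.13377509]
[-2.029, -1.736, -1.444, -1.148] [0.056, 0.058, 0.058, 0.057]
[-2.039, -1.745, -1.451, -1.153] [0.055, 0.057, 0.057, 0.057]
[-2.077, -1.78, -1.483, -1.177] [0.056, 0.057, 0.056, 0.055]
[-2.087, -1.79, -1.49, -1.183] [0.055, 0.056, 0.056, 0.054]
-2.4138228216418387 0.12238210187121416
```

Call:
play_rows([
  {"gripper":60,"tx":-0.0425,"ty":-0.0145,"tz":0,"wx":0,"wy":0,"wz":0},
  {"gripper":60,"tx":-0.0425,"ty":-0.0145,"tz":0,"wx":0,"wy":0,"wz":0},
  {"gripper":60,"tx":-0.0425,"ty":-0.0145,"tz":0,"wx":0,"wy":0,"wz":0},
  {"gripper":60,"tx":-0.0425,"ty":-0.0145,"tz":0,"wx":0,"wy":0,"wz":0},
  {"gripper":60,"tx":-0.0425,"ty":-0.0145,"tz":0,"wx":0,"wy":0,"wz":0},
  {"gripper":60,"tx":-0.0425,"ty":-0.0145,"tz":0,"wx":0,"wy":0,"wz":0},
  {"gripper":60,"tx":0,"ty":0,"tz":0,"wx":0,"wy":0,"wz":0},
])

```text
time_s: 11.22
position: [0.4765, -0.2139, 0.2339]
tcp_rot: [0.737, 0.676, -0.0, 0.0]
wrist_force: [0.4, 0.4, 0.4]
grip_width: 0.763
grip_force: 0.0
```

Call:
play_rows([
  {"gripper":60,"tx":0,"ty":0.002,"tz":0.04,"wx":0,"wy":0,"wz":0},
  {"gripper":60,"tx":0,"ty":0,"tz":0.04,"wx":0,"wy":0,"wz":0},
  {"gripper":60,"tx":0,"ty":0,"tz":0.03,"wx":0,"wy":0,"wz":0},
  {"gripper":60,"tx":0,"ty":0,"tz":0.02,"wx":0,"wy":0,"wz":0},
  {"gripper":60,"tx":0,"ty":0,"tz":0.009,"wx":0,"wy":0,"wz":0},
  {"gripper":60,"tx":0,"ty":0,"tz":0,"wx":0,"wy":0,"wz":0},
])

```text
time_s: 11.98
position: [0.4797, -0.2114, 0.0948]
tcp_rot: [0.736, 0.677, -0.0, -0.0]
wrist_force: [0.3, -0.3, 0.4]
grip_width: 0.763
grip_force: 0.0
```

Call:
play_rows([
  {"gripper":255,"tx":0,"ty":0,"tz":0,"wx":0,"wy":0,"wz":0},
  {"gripper":255,"tx":0,"ty":0,"tz":0,"wx":0,"wy":0,"wz":0},
  {"gripper":255,"tx":0,"ty":0,"tz":0,"wx":0,"wy":0,"wz":0},
  {"gripper":255,"tx":0,"ty":0,"tz":0,"wx":0,"wy":0,"wz":0},
  {"gripper":255,"tx":0,"ty":0,"tz":0,"wx":0,"wy":0,"wz":0},
  {"gripper":255,"tx":0,"ty":0,"tz":0,"wx":0,"wy":0,"wz":0},
  {"gripper":255,"tx":0,"ty":0,"tz":0,"wx":0,"wy":0,"wz":0},
  {"gripper":255,"tx":0,"ty":0,"tz":0,"wx":0,"wy":0,"wz":0},
], squeeze=40)

```text
time_s: 12.98
position: [0.4783, -0.2116, 0.095]
tcp_rot: [0.736, 0.677, -0.001, -0.001]
wrist_force: [-5.3, 1.1, 5.2]
grip_width: 0.209
grip_force: 40.0
```

Run:
```python
from goto import *
o=bot.observe();print(o["time_s"],o["position"],o["grip_width"]*92,o["wrist_force"],o["grip_force"])
a=bot.snapshot("wrist");m=bot.camera_model("wrist");o=bot.observe()
cv2.imwrite("pics/w5.png",a)
```

```text
12.975 [ 0.4782913  -0.21161179  0.09503323] 19.244472754667857 [-5.29902281  1.1278052   5.2076941 ] 40.00161409378052
```

View pics/w5.png

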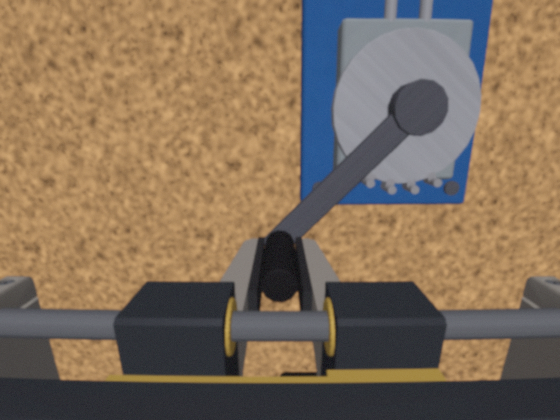

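The knob (280,270) is between the fingers, and the arm runs to the hub at (420,107). I'll check the lengthwise centring and the pivot.

Run:
```python
from goto import *
m=bot.camera_model("wrist")
print("knob top",at(m,280,285,.127),"foot",at(m,280,236,.067))
for z in(.073,.08): print("hub",at(m,420,107,z))
d=at(m,407,106,.043);print("disc",d)
t=[at(m,u,v,.042)-d for u,v in((371,182),(392,189),(414,189),(437,182))]
print([np.arctan2(x[1],x[0]).round(3) for x in t])
print(proj(m,[[.4783,-.2116,.127],[.5725,-.133,.075],[.572,-.1325,.042]]))
```

```text
knob top [ 0.47834714 -0.21271114  0.127     ] foot [ 0.47855295 -0.20930531  0.067     ]
hub [ 0.5695002  -0.13183499  0.073     ]
hub [ 0.56625793 -0.13208664  0.08      ]
disc [ 0.57420304 -0.12941292  0.043     ]
[np.float64(-2.021), np.float64(-1.728), np.float64(-1.449), np.float64(-1.157)]
[[279.72113635 283.01920583]
 [426.47272274 108.41699429]
 [403.19494842 110.93757177]]
```

```bash
cat > arc.py <<'E'
from h import *
import sys
P=np.array([.5732,-.1313]);T0=-2.436
def st():
    o=bot.observe();r=o["position"][:2]-P;th=np.arctan2(r[1],r[0]);e=r/np.linalg.norm(r);t=np.array([-e[1],e[0]]);f=o["wrist_force"][:2]
    print(f"t {o['time_s']:.2f} lever {th-T0:.3f} r {np.linalg.norm(r):.4f} Ft {f@t:.1f} Fr {f@e:.1f} Fz {o['wrist_force'][2]:.1f} grip {o['grip_width']*92:.1f}")
def plan(a,b,n):
    M=R.from_quat(bot.observe()["tcp_rot"]).as_matrix()[:2,:2]
    th=T0+np.linspace(a,b,n+1);q=P+.125*np.c_[np.cos(th),np.sin(th)];print((np.diff(q,axis=0)@M).round(4).tolist())
if __name__=="__main__":
    st()
    if len(sys.argv)>1: plan(float(sys.argv[1]),float(sys.argv[2]),int(sys.argv[3]))
E
python3 arc.py 0 1.12 28
```

```text
t 13.03 lever -0.003 r 0.1243 Ft -4.2 Fr 3.4 Fz 5.6 grip 19.2
[[-0.0035, 0.0036], [-0.0033, 0.0038], [-0.0032, 0.0039], [-0.003, 0.004], [-0.0028, 0.0041], [-0.0027, 0.0042], [-0.0025, 0.0043], [-0.0023, 0.0044], [-0.0021, 0.0045], [-0.002, 0.0046], [-0.0018, 0.0047], [-0.0016, 0.0047], [-0.0014, 0.0048], [-0.0012, 0.0049], [-0.001, 0.0049], [-0.0008, 0.0049], [-0.0006, 0.005], [-0.0004, 0.005], [-0.0002, 0.005], [-0.0, 0.005], [0.0002, 0.005], [0.0004, 0.005], [0.0006, 0.005], [0.0008, 0.0049], [0.001, 0.0049], [0.0012, 0.0049], [0.0014, 0.0048], [0.0016, 0.0047]]
```

Call:
play_rows([
  {"gripper":255,"tx":-0.0035,"ty":0.0036,"tz":0,"wx":0,"wy":0,"wz":0},
  {"gripper":255,"tx":-0.0033,"ty":0.0038,"tz":0,"wx":0,"wy":0,"wz":0},
  {"gripper":255,"tx":-0.0032,"ty":0.0039,"tz":0,"wx":0,"wy":0,"wz":0},
  {"gripper":255,"tx":-0.003,"ty":0.004,"tz":0,"wx":0,"wy":0,"wz":0},
  {"gripper":255,"tx":0,"ty":0,"tz":0,"wx":0,"wy":0,"wz":0},
])

```text
time_s: 13.65
position: [0.493, -0.2259, 0.095]
tcp_rot: [0.736, 0.677, -0.0, -0.001]
wrist_force: [-4.8, 1.8, 5.8]
grip_width: 0.209
grip_force: 40.0
```

```bash
python3 arc.py
```

```text
t 13.65 lever 0.162 r 0.1241 Ft -4.8 Fr 1.7 Fz 5.8 grip 19.2
```

Call:
play_rows([
  {"gripper":255,"tx":-0.0028,"ty":0.0041,"tz":0,"wx":0,"wy":0,"wz":0},
  {"gripper":255,"tx":0,"ty":0,"tz":0,"wx":0,"wy":0,"wz":0},
])

```text
time_s: 13.9
position: [0.4969, -0.229, 0.095]
tcp_rot: [0.736, 0.677, -0.0, -0.001]
wrist_force: [-4.6, 0.9, 4.9]
grip_width: 0.207
grip_force: 40.0
```

Call:
play_rows([
  {"gripper":255,"tx":-0.0027,"ty":0.0042,"tz":0,"wx":0,"wy":0,"wz":0},
  {"gripper":255,"tx":0,"ty":0,"tz":0,"wx":0,"wy":0,"wz":0},
])

```text
time_s: 14.15
position: [0.501, -0.2321, 0.095]
tcp_rot: [0.736, 0.677, -0.0, -0.001]
wrist_force: [-4.8, 1.5, 5.2]
grip_width: 0.206
grip_force: 40.0
```

Call:
play_rows([
  {"gripper":255,"tx":-0.0025,"ty":0.0043,"tz":0,"wx":0,"wy":0,"wz":0},
  {"gripper":255,"tx":0,"ty":0,"tz":0,"wx":0,"wy":0,"wz":0},
])

```text
time_s: 14.4
position: [0.5044, -0.2345, 0.0949]
tcp_rot: [0.736, 0.677, -0.0, -0.001]
wrist_force: [-6.0, 2.3, 7.1]
grip_width: 0.211
grip_force: 40.0
```

Call:
play_rows([
  {"gripper":255,"tx":-0.0023,"ty":0.0044,"tz":0,"wx":0,"wy":0,"wz":0},
  {"gripper":255,"tx":0,"ty":0,"tz":0,"wx":0,"wy":0,"wz":0},
])

```text
time_s: 14.65
position: [0.509, -0.2373, 0.095]
tcp_rot: [0.736, 0.677, -0.0, -0.001]
wrist_force: [-5.6, 2.4, 6.1]
grip_width: 0.204
grip_force: 40.0
```

Call:
play_rows([
  {"gripper":255,"tx":-0.0021,"ty":0.0045,"tz":0,"wx":0,"wy":0,"wz":0},
  {"gripper":255,"tx":0,"ty":0,"tz":0,"wx":0,"wy":0,"wz":0},
])

```text
time_s: 14.9
position: [0.514, -0.2401, 0.095]
tcp_rot: [0.736, 0.677, 0.0, -0.0]
wrist_force: [-2.8, 2.5, 4.7]
grip_width: 0.212
grip_force: 40.0
```

Call:
play_rows([
  {"gripper":255,"tx":-0.002,"ty":0.0046,"tz":0,"wx":0,"wy":0,"wz":0},
  {"gripper":255,"tx":0,"ty":0,"tz":0,"wx":0,"wy":0,"wz":0},
])

```text
time_s: 15.15
position: [0.5184, -0.2423, 0.095]
tcp_rot: [0.736, 0.677, 0.0, -0.0]
wrist_force: [-3.5, 4.3, 5.0]
grip_width: 0.213
grip_force: 40.0
```

```bash
python3 arc.py
```

```text
t 15.15 lever 0.407 r 0.1238 Ft -5.1 Fr -2.3 Fz 5.0 grip 19.6
```

Call:
play_rows([
  {"gripper":255,"tx":-0.0018,"ty":0.0047,"tz":0,"wx":0,"wy":0,"wz":0},
  {"gripper":255,"tx":-0.0014,"ty":0.0047,"tz":0,"wx":0,"wy":0,"wz":0},
  {"gripper":255,"tx":0,"ty":0,"tz":0,"wx":0,"wy":0,"wz":0},
])

```text
time_s: 15.52
position: [0.5274, -0.2462, 0.095]
tcp_rot: [0.736, 0.677, -0.0, -0.001]
wrist_force: [-4.3, 3.7, 5.3]
grip_width: 0.213
grip_force: 40.0
```

Call:
play_rows([
  {"gripper":255,"tx":-0.0013,"ty":0.0048,"tz":0,"wx":0,"wy":0,"wz":0},
  {"gripper":255,"tx":0,"ty":0,"tz":0,"wx":0,"wy":0,"wz":0},
])

```text
time_s: 15.78
position: [0.532, -0.2478, 0.095]
tcp_rot: [0.736, 0.677, -0.0, -0.001]
wrist_force: [-5.1, 4.0, 7.0]
grip_width: 0.213
grip_force: 40.0
```

Call:
play_rows([
  {"gripper":255,"tx":-0.0011,"ty":0.0049,"tz":0,"wx":0,"wy":0,"wz":0},
  {"gripper":255,"tx":0,"ty":0,"tz":0,"wx":0,"wy":0,"wz":0},
])

```text
time_s: 16.02
position: [0.5362, -0.2492, 0.095]
tcp_rot: [0.736, 0.677, -0.0, -0.001]
wrist_force: [-6.6, 4.6, 7.3]
grip_width: 0.213
grip_force: 40.0
```

Call:
play_rows([
  {"gripper":255,"tx":-0.0009,"ty":0.0049,"tz":0,"wx":0,"wy":0,"wz":0},
  {"gripper":255,"tx":0,"ty":0,"tz":0,"wx":0,"wy":0,"wz":0},
])

```text
time_s: 16.27
position: [0.541, -0.2506, 0.095]
tcp_rot: [0.736, 0.677, -0.0, -0.001]
wrist_force: [-4.9, 4.3, 6.5]
grip_width: 0.212
grip_force: 40.0
```

Call:
play_rows([
  {"gripper":255,"tx":-0.0007,"ty":0.0049,"tz":0,"wx":0,"wy":0,"wz":0},
  {"gripper":255,"tx":0,"ty":0,"tz":0,"wx":0,"wy":0,"wz":0},
])

```text
time_s: 16.52
position: [0.5462, -0.2518, 0.095]
tcp_rot: [0.736, 0.677, -0.0, -0.001]
wrist_force: [-4.1, 3.9, 5.5]
grip_width: 0.208
grip_force: 40.0
```

Call:
play_rows([
  {"gripper":255,"tx":-0.0006,"ty":0.005,"tz":0,"wx":0,"wy":0,"wz":0},
  {"gripper":255,"tx":0,"ty":0,"tz":0,"wx":0,"wy":0,"wz":0},
])

```text
time_s: 16.77
position: [0.5515, -0.2529, 0.095]
tcp_rot: [0.736, 0.677, 0.0, -0.0]
wrist_force: [-3.7, 3.7, 5.2]
grip_width: 0.208
grip_force: 40.0
```

```bash
python3 arc.py 0.68 1.12 11
```

```text
t 16.77 lever 0.689 r 0.1235 Ft -4.3 Fr -3.0 Fz 5.2 grip 19.1
[[-0.0004, 0.005], [-0.0002, 0.005], [-0.0, 0.005], [0.0002, 0.005], [0.0004, 0.005], [0.0006, 0.005], [0.0008, 0.0049], [0.001, 0.0049], [0.0012, 0.0049], [0.0014, 0.0048], [0.0016, 0.0047]]
```

Call:
play_rows([
  {"gripper":255,"tx":-0.0003,"ty":0.005,"tz":0,"wx":0,"wy":0,"wz":0},
  {"gripper":255,"tx":0,"ty":0,"tz":0,"wx":0,"wy":0,"wz":0},
])

```text
time_s: 17.02
position: [0.5559, -0.2535, 0.095]
tcp_rot: [0.736, 0.677, -0.0, -0.001]
wrist_force: [-5.9, 3.4, 8.1]
grip_width: 0.207
grip_force: 40.0
```

Call:
play_rows([
  {"gripper":255,"tx":-0.0001,"ty":0.005,"tz":0,"wx":0,"wy":0,"wz":0},
  {"gripper":255,"tx":0,"ty":0,"tz":0,"wx":0,"wy":0,"wz":0},
])

```text
time_s: 17.27
position: [0.5607, -0.254, 0.095]
tcp_rot: [0.736, 0.677, -0.0, -0.001]
wrist_force: [-6.5, 3.3, 7.5]
grip_width: 0.209
grip_force: 40.0
```

Call:
play_rows([
  {"gripper":255,"tx":0.0001,"ty":0.005,"tz":0,"wx":0,"wy":0,"wz":0},
  {"gripper":255,"tx":0,"ty":0,"tz":0,"wx":0,"wy":0,"wz":0},
])

```text
time_s: 17.52
position: [0.5656, -0.2544, 0.095]
tcp_rot: [0.736, 0.677, -0.001, -0.001]
wrist_force: [-7.4, 2.3, 8.3]
grip_width: 0.212
grip_force: 40.0
```

Call:
play_rows([
  {"gripper":255,"tx":0.0003,"ty":0.004,"tz":0,"wx":0,"wy":0,"wz":0},
  {"gripper":255,"tx":0,"ty":0,"tz":0,"wx":0,"wy":0,"wz":0},
])

```text
time_s: 17.77
position: [0.5695, -0.2545, 0.095]
tcp_rot: [0.736, 0.677, -0.001, -0.001]
wrist_force: [-7.8, 2.5, 8.5]
grip_width: 0.208
grip_force: 40.0
```

Call:
play_rows([
  {"gripper":255,"tx":0.0004,"ty":0.004,"tz":0,"wx":0,"wy":0,"wz":0},
  {"gripper":255,"tx":0,"ty":0,"tz":0,"wx":0,"wy":0,"wz":0},
])

```text
time_s: 18.02
position: [0.5732, -0.2546, 0.095]
tcp_rot: [0.736, 0.677, -0.001, -0.001]
wrist_force: [-8.6, 1.8, 8.8]
grip_width: 0.21
grip_force: 40.0
```

```bash
python3 arc.py
```

```text
t 18.02 lever 0.865 r 0.1233 Ft -8.6 Fr -1.8 Fz 8.8 grip 19.4
```

Call:
play_rows([
  {"gripper":255,"tx":0.0005,"ty":0.004,"tz":0,"wx":0,"wy":0,"wz":0},
  {"gripper":255,"tx":0,"ty":0,"tz":0,"wx":0,"wy":0,"wz":0},
])

```text
time_s: 18.27
position: [0.5766, -0.2545, 0.0949]
tcp_rot: [0.736, 0.677, -0.001, -0.002]
wrist_force: [-10.6, 1.1, 8.9]
grip_width: 0.209
grip_force: 40.0
```

Call:
play_rows([
  {"gripper":255,"tx":0.0006,"ty":0.004,"tz":0,"wx":0,"wy":0,"wz":0},
  {"gripper":255,"tx":0,"ty":0,"tz":0,"wx":0,"wy":0,"wz":0},
])

```text
time_s: 18.52
position: [0.5812, -0.2543, 0.095]
tcp_rot: [0.736, 0.677, -0.001, -0.001]
wrist_force: [-8.9, 1.4, 8.5]
grip_width: 0.214
grip_force: 40.0
```

Call:
play_rows([
  {"gripper":255,"tx":0.0007,"ty":0.003,"tz":0,"wx":0,"wy":0,"wz":0},
  {"gripper":255,"tx":0,"ty":0,"tz":0,"wx":0,"wy":0,"wz":0},
])

```text
time_s: 18.77
position: [0.5849, -0.254, 0.095]
tcp_rot: [0.736, 0.677, -0.001, -0.001]
wrist_force: [-5.8, 0.8, 5.3]
grip_width: 0.208
grip_force: 40.0
```

Call:
play_rows([
  {"gripper":255,"tx":0.0006,"ty":0.003,"tz":0,"wx":0,"wy":0,"wz":0},
  {"gripper":255,"tx":0,"ty":0,"tz":0,"wx":0,"wy":0,"wz":0},
])

```text
time_s: 19.02
position: [0.588, -0.2536, 0.095]
tcp_rot: [0.736, 0.677, -0.001, -0.001]
wrist_force: [-6.3, 0.8, 6.4]
grip_width: 0.209
grip_force: 40.0
```

```bash
python3 arc.py
```

```text
t 19.02 lever 0.986 r 0.1232 Ft -6.2 Fr -1.6 Fz 6.4 grip 19.2
```

Call:
play_rows([
  {"gripper":255,"tx":0.0008,"ty":0.004,"tz":0,"wx":0,"wy":0,"wz":0},
  {"gripper":255,"tx":0,"ty":0,"tz":0,"wx":0,"wy":0,"wz":0},
])

```text
time_s: 19.27
position: [0.5916, -0.253, 0.095]
tcp_rot: [0.736, 0.677, -0.001, -0.001]
wrist_force: [-7.9, 1.4, 7.1]
grip_width: 0.208
grip_force: 40.0
```

Call:
play_rows([
  {"gripper":255,"tx":0.0008,"ty":0.0035,"tz":0,"wx":0,"wy":0,"wz":0},
  {"gripper":255,"tx":0,"ty":0,"tz":0,"wx":0,"wy":0,"wz":0},
  {"gripper":255,"tx":0,"ty":0,"tz":0,"wx":0,"wy":0,"wz":0},
  {"gripper":255,"tx":0,"ty":0,"tz":0,"wx":0,"wy":0,"wz":0},
])

```text
time_s: 19.77
position: [0.5947, -0.2525, 0.095]
tcp_rot: [0.736, 0.677, -0.001, -0.001]
wrist_force: [-8.8, 1.5, 7.8]
grip_width: 0.205
grip_force: 40.0
```

Run:
```python
from arc import *
st()
for i,n in enumerate(("scene",)):
    a=bot.snapshot(n);cv2.imwrite("pics/fin.png",cv2.resize(a[150:300,180:380],(800,600),interpolation=cv2.INTER_CUBIC))
st()
```

```text
t 19.77 lever 1.041 r 0.1231 Ft -8.4 Fr -3.0 Fz 7.8 grip 18.9
t 19.82 lever 1.041 r 0.1232 Ft -8.7 Fr -3.5 Fz 9.0 grip 19.1
```

View pics/fin.png

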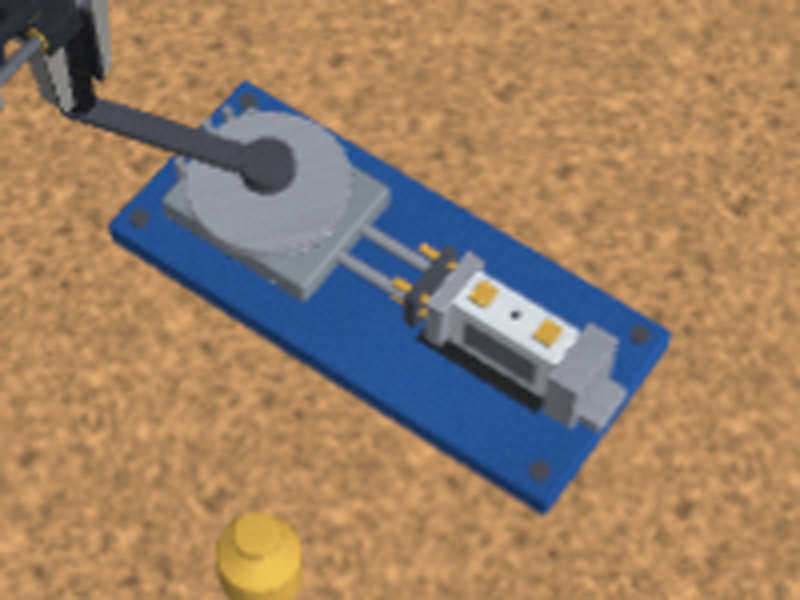

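The cell (515,315) is clamped upright between the jaws. The gripper still holds the knob, at (80,105). The lever stands at 1.04 rad, past the third crest at about 0.93 and short of the fourth tooth's rise at about 1.15.

```bash
python3 -c "
from station import bot
print(bot.job_done())"
```

```text
the job is handed in; nothing more can be done
None
```

I handed the job in with the flat cell upright and clamped between the jaws and the lever held by its knob past the third click, short of the fourth, at about 19.8 s; the bystanders were not touched.

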